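Latch the electropolishing cell and hold the coping stem centred in its tube

ROBOT

A 6-joint arm with a two-finger parallel gripper is mounted at the origin on a cart in front of the work surface, level with it; the furniture and walls round the work are solid. World frame = base frame: x ahead of the robot, y to its left, z up, the work surface at z = 0. Lengths are in m, angles in rad, forces in N, time in s.
With the tool pointing down it reaches from about 0.25 to 0.725 m from the base axis. Payload 4 kg.
Tool frame: the origin (TCP) lies between the finger pads, 19 mm behind the fingertips; this is the grasp point; z points along the fingers, y is the line along which they close (so a half turn about z gives the same grasp; the last joint's range is limited). The gripper opens to 85 mm and grips with 20 to 120 N. Pads are 22 mm wide; open, the fingers measure 114 mm over their backs; the gripper's body (76 mm by 85 mm) begins 54 mm behind the grasp point. The pads swing forward as they close: fully open they stand 13 mm farther back than shut.
Start: joints at [-1.25, 0.241, 0.005, 1.335, 0, 1.571], TCP at [0.158, -0.474, 0.25] pointing down, gripper open.
Joint ranges: [-2.72, 2.72], [-1.05, 1.87], [-1.09, 1.28], [-1.99, 2.15], [-1.42, 1.44], [-3.14, 3.14]. Speed limits (rad/s): [2.79, 2.79, 3.14, 3.14, 3.14, 3.14].

INTERFACE

Orientations are given as a unit quaternion [x, y, z, w].
In Python, from workcell import * gives the robot as it stands. The module is installed in compiled form; this text tells all that it offers.
- The arm moves only by the tool arm_command, never from a script. Its arguments are lists of equal length, an entry for each row: "slide": the shift along the tool's x, y, z in cm, a list of three; "spin": the turn about the tool's z in degrees. A call has exactly 5 rows; each row is the pose to reach, as a shift and turn from the pose commanded when the call began, along the tool's axes at that moment; what a row does not reach only later rows make up. A row lasts 1/8 s, in which the tool goes at most 62.5 mm and 10.7 degrees, less where a joint would pass 70% of its speed; a pose out of reach is approached as far as the arm can. A call with a gripper value outside its range is refused whole. "jaw" is the finger opening in cm, from 0 to 8.54, set as the call begins (left out, the last holds). The fingers move at their own pace and stop on an object; the grip force is fixed at half the most. Time passes only in rows, so rows that repeat a pose let the fingers close, or fill a call up. It gives the time, the measured TCP pose, the force, the opening and the grip force at its end, in the units of the state.
- get_obs(): the state, without advancing time (a new reading comes with each control period).
- camera(name): name is "scene" or "top"; returns a dict with "pixels" (384x512x3 uint8, red, green, blue), "range_z" (384x512 float32, m along the optical axis (not along the pixel's ray), 0 where there is no reading), "intrinsics" (3x3 intrinsics, pixels), "rvec" (rotation vector, rad) and "tvec" (3), from world to camera coordinates, as OpenCV has them. Camera axes: x right, y down, z forward; pixel columns grow to the right and rows downward; lengths in m; the calibration is good to about 2 mm. A picture is of the moment at which its call begins.
- job_done(): hands the job in; it is judged then, once.
Trained networks look in a picture, given as the dict that the camera call returned (one of the last four; its "shot" number tells which), for a name from the list of things; names that differ only in an ending like _2 or _b are one class to them, and where a whole thing is asked for, a point or a joint stands for the part that bears it (a point fixed in the world has none). Each returns a list of dicts, best first, with "confidence" (0 to 1); they miss things now and then, are a little off and sometimes report something else, mostly with a low value. They report only what shows in the picture. A call takes as long as a camera call. They do not tell look-alikes from the thing itself.
- recognise(picture, thing): "centre" ([column, row] in pixels, amid what is visible of it).
- landmark_of(picture, thing): "centre" ([column, row] in pixels: a listed point, or the origin of a listed thing).
The state is a dict: "clock": time; "joint_pos": joint angles; "joint_vel": joint speeds; "tau": joint torques, N m; "eef_pos": TCP position; "tool_rot": TCP orientation; "ft_force": force on the tool from outside, world axes, zero at the start; "ft_torque": the same for the moment, N m; "grip_width": finger opening in m; "grasp_force": force on a finger pad.
Only numpy, scipy, OpenCV 4.12 (cv2) and the standard library are available. Lean on these libraries where they do the work, as an engineer would, in place of code of your own. Each camera call takes 0.05 s, during which the arm holds its last target. There are 200 camera calls.

TASK

Get the electropolishing cell ready for its dry contact test: first swing the open hasp over so that it lies flat on the lid with the staple through its slot, then lift the stem that carries the metal coping (not the empty stem) out of the rack and lower it upright down the middle of the steel tube in the lid, without the stem or its coping ever touching the tube or any other part of the cell. Stop with the coping well down inside the tube and the stem's collar about 2.5 cm above the tube's rim, and finish while still holding it there, centred, upright and still, since it would drop in and short out if let go. Keep the lid shut and leave the empty stem, the denture and the tweezers where they are.

Things in the scene. Friction and masses are not known exactly. Their poses are not given: they have to be found in the camera images.
- cell: electropolishing cell, fixed: grey tank 135 (x) x 116 (y) mm, flat steel lid with its top 116 mm up. Origin: centre of the underside; x points from the hasp (front) to the lid hinge (rear), y left, z up. The tube is at x = +30 mm, y = 0. A wire staple rises 14 mm above the lid 33 mm behind the hasp pin; a brass terminal, 15 mm above the lid, at (52, 43) mm. Black lugs on the flanks stick out 9 mm
- lid (a joint): hinge of the cell's lid along its rear edge, rad: 0 shut (as it starts), grows as the front edge lifts; held shut by its own weight (0.45 kg with the tube)
- hasp (a joint): hinge of the hasp on the tank's front edge, rad: 0 = strap flat on the lid over the staple (closed, its stop), 1.57 = strap straight up, more = leaning out to the front, away from the lid (starts at 1.6 to 2.2). It stays where it is left; a push of about 1 N near its end moves it
- hasp_pin (a point): middle of the hasp's hinge pin, at the front edge of the cell, 119 mm above the bench, 73.5 mm in front of the cell's origin. Axes as the cell's; the pin runs along y
- hasp_end (a point): point on the hasp strap's face (upper when closed), 56 mm from the pin, on the plain end piece beyond the slot. Steel strap 70 mm long, 26 wide, 3 thick; slot 10 mm wide from 20 to 46 mm from the pin; the end is turned up 6 mm as a tab. When closed the strap's top face is 120 mm above the bench
- port (a point): centre of the mouth of the steel tube in the lid, level with its rim: 124 mm above the bench, 8 mm above the lid (lid shut). z points up the tube's axis. Round bore 32 mm wide, wall 4 mm, 70 mm deep from the rim, open below with 40 mm or more of empty tank beneath
- stem: stem with the coping, loose, 50 to 90 g, 135 mm tall, hanging upright in one of the rack's two wells. Origin: centre of the coping's underside; z up the stem. From the bottom: steel thimble-shaped coping 14 mm wide, 12 tall; steel rod 6; black spigot 16 wide, 72 to 78 mm up; black collar 26 wide, 78 to 84; round black handle 18 wide, 84 to 130 (grip here); brass tip 8 wide to 135. Yaw is free
- collar (a point): on the stem's axis at the underside of the collar, 78 mm above the coping's underside
- stem_empty: the empty stem, loose: same handle, collar and rod, but the rod ends plain, 6 mm wide, with no coping. It hangs in the other well, 60 mm away. Same origin and axes as the stem
- rack: stem rack, fixed: dark base plate 60 x 124 x 8 mm, two posts, bright top plate 40 x 124 mm with its top 95 mm above the bench and two round wells 19 mm wide at y = -30 and +30 mm. Origin: centre of the underside; z up. A hanging stem's origin is 17 mm above the bench, the middle of its handle 124 mm; it lifts straight out
- denture: loose pink denture with white teeth, 56 x 66 x 22 mm, lying on the bench in front of the cell; origin at its underside's centre
- tweezers: loose steel tweezers, 118 mm long, 9 mm high, lying on the bench front right; origin at the underside's centre, long axis y
- lamp_cream: the room's fixed magnifier lamp; only an obstacle. Its big cream head hangs to the left of the work, over the bench edge: about x 0.25 to 0.49, y 0.37 to 0.41 m, 0.20 to 0.48 m above the bench, its arm rises from there. An arm that starts to its left must draw back towards its base (TCP within about 0.35 m of the base axis) before it turns right to the work
Things that resemble listed ones, but are neither listed nor needed, are in the scene too. Leave any pink or red look-alike of the stem alone.

How it is judged:
By the outcome, as a careful person would: the job done as asked, in the order asked, and still so for the second after the job is handed in, while the arm keeps its last pose, push and grip.
It also fails if it takes over 67 s, if anything falls off the work surface, if the arm or the gripper's body presses on something with over 40 N, if the wrist force passes 120 N, or if a joint passes its speed limit or range.

## Working session

There is one attempt and no reset: what is moved stays moved. The work goes in short steps, Python scripts to look and compute and a tool call to move; the robot and the scene stay as the last step left them, time stands still between calls to the robot, and variables do not carry over. Pictures are saved under pics/ and viewed, at most 10 in all, crops included, and the job is handed in when it is done.

Besides the shell and the picture viewer there is one more tool, called after "Call:" in YAML: its name, and indented under it one key for each argument. arm_command: Moves the arm, as the interface text tells. Its arguments: {"type":"object","properties":{"slide":{"type":"array","items":{"type":"array","items":{"type":"number"}}},"spin":{"type":"array","items":{"type":"number"}},"jaw":{"type":"number"}},"required":["slide","spin"]}

```bash
mkdir -p pics; cat > h.py <<'E'
from workcell import *
import numpy as np, cv2
from scipy.spatial.transform import Rotation as R
def cam(n):
    p=camera(n); p['Rm']=cv2.Rodrigues(np.array(p['rvec'],float))[0]; p['t']=np.array(p['tvec'],float).reshape(3); p['K']=np.array(p['intrinsics']); return p
def cloud(p):
    z=p['range_z'].astype(float); v,u=np.indices(z.shape); K=p['K']
    c=np.stack([(u-K[0,2])/K[0,0]*z,(v-K[1,2])/K[1,1]*z,z],-1)
    w=(c-p['t'])@p['Rm']; w[z==0]=np.nan; return w
def ray(p,uv,h):
    K=p['K']; d=p['Rm'].T@np.array([(uv[0]-K[0,2])/K[0,0],(uv[1]-K[1,2])/K[1,1],1]); o=-p['Rm'].T@p['t']
    return o+d*(h-o[2])/d[2]
def proj(p,X):
    q=p['K']@(p['Rm']@np.array(X)+p['t']); return q[:2]/q[2]
def save(p,name,crop=None,s=1):
    im=p['pixels'][...,::-1]
    if crop: im=im[crop[1]:crop[3],crop[0]:crop[2]]
    cv2.imwrite('pics/'+name,cv2.resize(im,None,fx=s,fy=s,interpolation=cv2.INTER_CUBIC))
E
python3 - <<'E'
from h import *
o=get_obs(); print(o['clock'],o['eef_pos'],o['tool_rot'])
H=dict(port=.124,hasp_pin=.119,cell=0,stem=.017,collar=.095,stem_empty=.017,rack=0,denture=0,tweezers=0,hasp_end=.17)
for n in ['scene','top']:
    p=cam(n); save(p,n+'1.png',s=1.5); w=cloud(p); print(n,-p['Rm'].T@p['t'])
    for k,h in H.items():
        for r in landmark_of(p,k)[:3]:
            u=r['centre']; print(k,np.round(u,1),round(r['confidence'],2),np.round(ray(p,u,h),3), np.round(w[int(u[1]),int(u[0])],3))
E
```

```text
0.0 [ 0.15748005 -0.47392892  0.24911392] [ 9.87162453e-01  1.59715990e-01 -1.66162175e-04 -1.03230115e-03]
scene [-0.53650632 -0.59048938  0.7691082 ]
port [350.1 209. ] 0.86 [ 0.602 -0.26   0.124] [ 0.622 -0.254  0.113]
hasp_pin [325.6 221.7] 0.71 [ 0.507 -0.226  0.119] [ 0.506 -0.224  0.121]
cell [334.  248.3] 0.85 [ 0.57  -0.238  0.   ] [ 0.503 -0.259  0.048]
stem [301.4 230.7] 0.73 [ 0.581 -0.127  0.017] [ 0.611 -0.112 -0.002]
stem [306.6 215.1] 0.66 [ 0.675 -0.101  0.017] [ 0.688 -0.093  0.009]
stem [285.6 235.3] 0.61 [ 0.531 -0.098  0.017] [ 0.558 -0.083 -0.002]
collar [304.4 207.8] 0.72 [ 0.585 -0.128  0.095] [ 0.614 -0.115  0.08 ]
collar [284.1 186. ] 0.65 [ 0.68  -0.012  0.095] [ 0.672 -0.016  0.1  ]
collar [289.5 209.6] 0.63 [ 0.551 -0.096  0.095] [ 0.561 -0.089  0.09 ]
stem_empty [269.6 200.4] 0.46 [0.696 0.047 0.017] [0.711 0.057 0.009]
rack [274.3 204.8] 0.8 [0.706 0.033 0.   ] [0.695 0.029 0.009]
rack [350.6 206.9] 0.52 [ 0.836 -0.193  0.   ] [ 0.619 -0.254  0.124]
denture [272.6 266.7] 0.76 [ 0.394 -0.129  0.   ] [ 0.39  -0.129  0.005]
tweezers [321.1 295.2] 0.63 [ 0.
[... 730 characters left out ...]
1 139.8] 0.48 [ 0.697 -0.012  0.095] [ 0.682 -0.009  0.148]
collar [286.6 175.9] 0.45 [ 0.576 -0.076  0.095] [ 0.573 -0.072  0.124]
collar [292.3 140.6] 0.43 [ 0.694 -0.097  0.095] [ 0.699 -0.098  0.085]
rack [254.4 146.4] 0.84 [0.703 0.026 0.   ] [0.677 0.028 0.093]
rack [267.4 143.5] 0.44 [ 0.713 -0.02   0.   ] [ 0.684 -0.014  0.102]
denture [299.5 234.5] 0.66 [ 0.392 -0.125  0.   ] [ 0.394 -0.122  0.008]
tweezers [350.4 237.8] 0.58 [ 0.38  -0.298  0.   ] [ 0.383 -0.297 -0.   ]
tweezers [250.8 149.3] 0.42 [0.692 0.039 0.   ] [0.691 0.042 0.01 ]
hasp_end [343.3 195.1] 0.46 [ 0.501 -0.236  0.17 ] [ 0.509 -0.249  0.117]
hasp_end [344.3 163.3] 0.25 [ 0.598 -0.244  0.17 ] [ 0.619 -0.265  0.09 ]
```

```bash
python3 - <<'E'
from h import *
p=cam('scene'); save(p,'s2.png',(215,140,405,310),4)
p=cam('top'); save(p,'t2.png',(215,110,405,265),4)
E
```

```text
(no output)
```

View pics/s2.png

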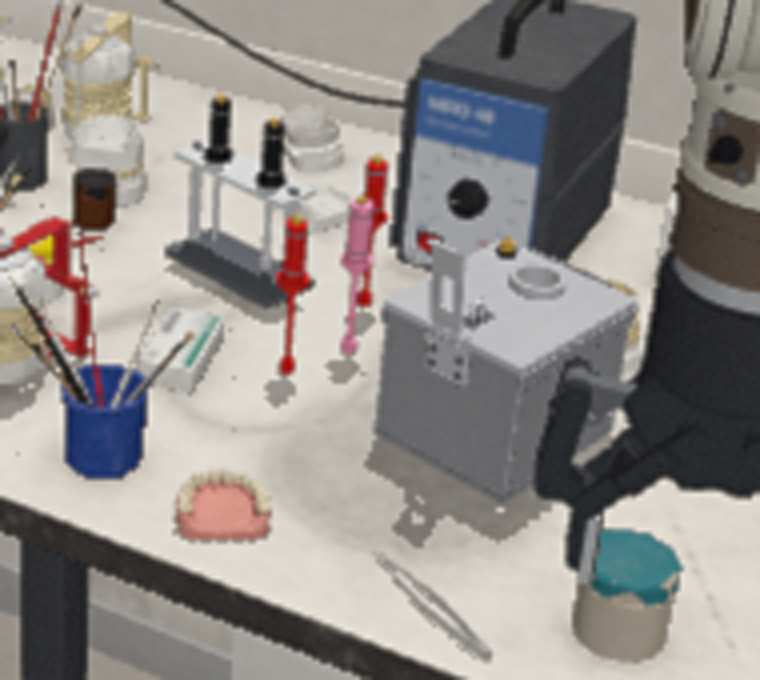

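View pics/t2.png

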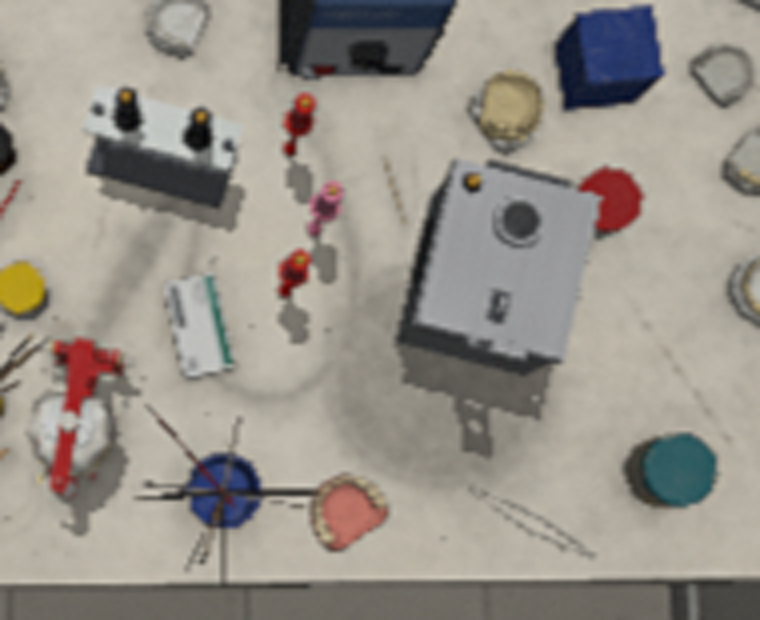

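The scene view shows the hasp standing nearly upright at crop (447,290), the tube at (538,280), and the rack at (235,200) with two black stems. The red and pink look-alikes are at crop (293,290), (358,270) and (375,230). Next I fit the cell and rack poses and look closer at the rod ends.

```bash
python3 - <<'E'
from h import *
A=[]
for i in range(1):
  for n in ['top','scene']:
    p=cam(n); w=cloud(p); A.append((n,w,p))
    def sel(x0,x1,y0,y1,z0,z1):
        m=(w[...,0]>x0)&(w[...,0]<x1)&(w[...,1]>y0)&(w[...,1]<y1)&(w[...,2]>z0)&(w[...,2]<z1); return w[m]
    for nm,b,hz in [('lid',(.45,.72,-.38,-.14,.108,.1185),.116),('rackplate',(.6,.75,-.06,.1,.088,.1),.095)]:
        q=sel(*b); 
        r=cv2.minAreaRect((q[:,:2]*1000).astype(np.float32)); print(n,nm,len(q),np.round(r[0],1),np.round(r[1],1),round(r[2],1), 'z',np.median(q[:,2]))
    q=sel(.55,.66,-.31,-.21,.1205,.128); print(n,'rim',len(q),np.round(cv2.minEnclosingCircle((q[:,:2]*1000).astype(np.float32)),1) if len(q)>3 else 0, np.round(q.mean(0),4))
    q=sel(.62,.74,-.06,.1,.11,.16); 
    k,l,c=cv2.kmeans(q.astype(np.float32),2,None,(3,50,1e-4),5,0)
    print(n,'handles',len(q),np.round(c,4),[np.round(q[l[:,0]==i].max(0),3) for i in (0,1)])
    q=sel(.44,.56,-.29,-.17,.122,.21); print(n,'hasp',len(q)); print(np.round(q[np.argsort(q[:,2])][::max(1,len(q)//8)],4))
p=A[1][2]; save(p,'rack_s.png',(250,155,300,225),8)
p=A[0][2]; save(p,'rack_t.png',(230,125,285,165),12)
E
```

```text
top lid 1293 [ 578.5 -247.3] [122.2 149. ] 75.8 z 0.11596966211521806
top rackplate 344 [691.6  25.4] [124.   41.8] 73.7 z 0.09525337610597473Traceback (most recent call last):
  File "<stdin>", line 11, in <module>
    return _wrapfunc(a, 'round', decimals=decimals, out=out)
    return _wrapit(obj, method, *args, **kwds)
    conv = _array_converter(obj)
ValueError: setting an array element with a sequence. The requested array has an inhomogeneous shape after 1 dimensions. The detected shape was (2,) + inhomogeneous part.
```

```bash
python3 - <<'E'
from h import *
A=[]
for n in ['top','scene']:
    p=cam(n); w=cloud(p); A.append((n,w,p))
    def sel(x0,x1,y0,y1,z0,z1):
        m=(w[...,0]>x0)&(w[...,0]<x1)&(w[...,1]>y0)&(w[...,1]<y1)&(w[...,2]>z0)&(w[...,2]<z1); return w[m]
    for nm,b,hz in [('lid',(.45,.72,-.38,-.14,.108,.1185),.116),('rackplate',(.6,.75,-.06,.1,.088,.1),.095)]:
        q=sel(*b); 
        r=cv2.minAreaRect((q[:,:2]*1000).astype(np.float32)); print(n,nm,len(q),np.round(r[0],1),np.round(r[1],1),round(r[2],1), 'z',np.median(q[:,2]))
    q=sel(.55,.66,-.31,-.21,.1205,.128); print(n,'rim',len(q),cv2.minEnclosingCircle((q[:,:2]*1000).astype(np.float32)) if len(q)>3 else 0, np.round(q.mean(0),4))
    q=sel(.62,.74,-.06,.1,.11,.16); 
    k,l,c=cv2.kmeans(q.astype(np.float32),2,None,(3,50,1e-4),5,0)
    print(n,'handles',len(q),np.round(c,4),[np.round(q[l[:,0]==i].max(0),3) for i in (0,1)])
    q=sel(.44,.56,-.29,-.17,.122,.21); print(n,'hasp',len(q)); print(np.round(q[np.argsort(q[:,2])][::max(1,len(q)//8)],4))
p=A[1][2]; save(p,'rack_s.png',(250,155,300,225),8)
p=A[0][2]; save(p,'rack_t.png',(230,125,285,165),12)
E
```

```text
top lid 1281 [ 578.4 -248. ] [121.9 150.1] 75.2 z 0.11594713861659135
top rackplate 348 [691.8  25.2] [123.7  41.6] 73.9 z 0.09523776711686936
top rim 81 ((596.8289794921875, -249.56295776367188), 56.987545013427734) [ 0.6078 -0.2488  0.1234]
top handles 86 [[ 0.6798 -0.0037  0.1377]
 [ 0.6967  0.0539  0.1396]] [array([0.691, 0.005, 0.152]), array([0.706, 0.062, 0.155])]
top hasp 43
[[ 0.5403 -0.2369  0.1224]
 [ 0.5085 -0.2162  0.1243]
 [ 0.5356 -0.2377  0.1309]
 [ 0.5009 -0.2135  0.174 ]
 [ 0.4896 -0.2357  0.1895]
 [ 0.4895 -0.2267  0.1903]
 [ 0.4953 -0.2327  0.1908]
 [ 0.4892 -0.2231  0.1928]
 [ 0.492  -0.2231  0.1935]]
scene lid 984 [ 572.9 -248.9] [123.  153.4] 74.9 z 0.11549399290769471
scene rackplate 211 [687.3  24.2] [128.9  44.5] 75.2 z 0.09484255766329948
scene rim 53 ((611.3405151367188, -244.4336700439453), 35.869258880615234) [ 0.6086 -0.2498  0.1233]
scene handles 140 [[ 0.6932  0.051   0.131 ]
 [ 0.6763 -0.0067  0.1309]] [array([0.704, 0.063, 0.152]), array([0.687, 0.004, 0.153])]
scene hasp 166
[[ 0.5005 -0.2377  0.1221]
 [ 0.5052 -0.2207  0.1267]
 [ 0.5042 -0.2204  0.1334]
 [ 0.496  -0.2372  0.1429]
 [ 0.497  -0.2328  0.1534]
 [ 0.497  -0.2174  0.1639]
 [ 0.4921 -0.2326  0.174 ]
 [ 0.4931 -0.2286  0.1813]
 [ 0.4883 -0.2324  0.1906]]
```

View pics/rack_s.png

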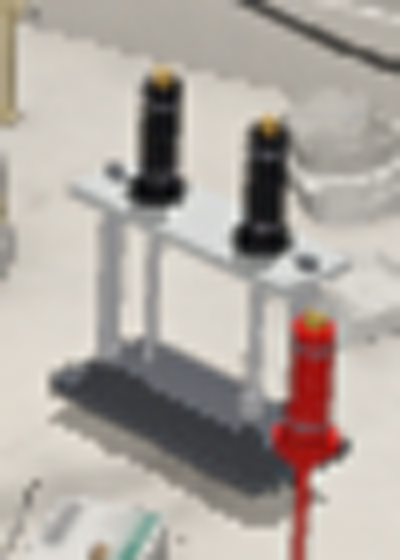

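```bash
python3 - <<'E'
from h import *
p=cam('scene'); w=cloud(p); g=p['pixels'].astype(int)
ex=np.array([.6830,-.0036]),np.array([.700,.054])
for s in ex:
    print(s)
    for h in (.08,.06,.05,.04,.034,.028,.024,.020,.017):
        u,v=proj(p,[*s,h]); v=int(round(v)); u0=int(round(u))
        print(h,round(u,1),v,[tuple(g[v,c]) [1] for c in range(u0-5,u0+6)],[int(1000*np.nan_to_num(w[v,c,2])) for c in range(u0-5,u0+6)])
a=p['pixels'][188:212,262:292,::-1]; cv2.imwrite('pics/cop.png',cv2.resize(a,None,fx=24,fy=24,interpolation=cv2.INTER_NEAREST))
p=cam('top')
for s in ex: print(proj(p,[*s,.15]),proj(p,[*s,.023]))
E
```

```text
[ 0.683  -0.0036]
0.08 282.0 189 [np.int64(211), np.int64(200), np.int64(177), np.int64(158), np.int64(153), np.int64(181), np.int64(206), np.int64(214), np.int64(216), np.int64(216), np.int64(209)] [1, 0, 86, 90, 94, 95, 96, 95, 98, 95, 94]
0.06 281.6 195 [np.int64(214), np.int64(214), np.int64(214), np.int64(212), np.int64(165), np.int64(156), np.int64(207), np.int64(210), np.int64(205), np.int64(118), np.int64(57)] [0, 0, 1, 0, 63, 57, 1, 3, 3, 129, 130]
0.05 281.5 197 [np.int64(214), np.int64(213), np.int64(215), np.int64(216), np.int64(215), np.int64(156), np.int64(166), np.int64(212), np.int64(214), np.int64(213), np.int64(112)] [3, 0, 2, 2, -1, 53, 56, 0, -1, 4, 123]
0.04 281.3 200 [np.int64(184), np.int64(211), np.int64(215), np.int64(213), np.int64(183), np.int64(149), np.int64(160), np.int64(208), np.int64(212), np.int64(210), np.int64(101)] [-2, 1, 0, 2, 3, 41, 40, 0, -1, -2, 114]
0.034 281.2 202 [np.int64(102), np.int64(104), np.int64(115), np.int64(143), np.int64(152), np.int64(149), np.int64(175), np.int64(214), np.int64(216), np.int64(183), np.int64(81)] [5, 10, 4, 8, 
[... 2317 characters left out ...]
t64(108), np.int64(100), np.int64(138), np.int64(117), np.int64(120), np.int64(152), np.int64(187), np.int64(213)] [16, 18, 8, 7, 7, 23, 26, 7, 4, 3, -1]
0.02 268.3 199 [np.int64(143), np.int64(130), np.int64(105), np.int64(99), np.int64(102), np.int64(141), np.int64(113), np.int64(100), np.int64(103), np.int64(117), np.int64(150)] [10, 9, 6, 8, 8, 19, 10, 7, 7, 6, 8]
0.017 268.2 199 [np.int64(143), np.int64(130), np.int64(105), np.int64(99), np.int64(102), np.int64(141), np.int64(113), np.int64(100), np.int64(103), np.int64(117), np.int64(150)] [10, 9, 6, 8, 8, 19, 10, 7, 7, 6, 8]
[264.1805564  138.61655225] [263.01379257 149.97200962]
[245.61273048 133.42825941] [246.36539981 145.30147552]
```

View pics/cop.png

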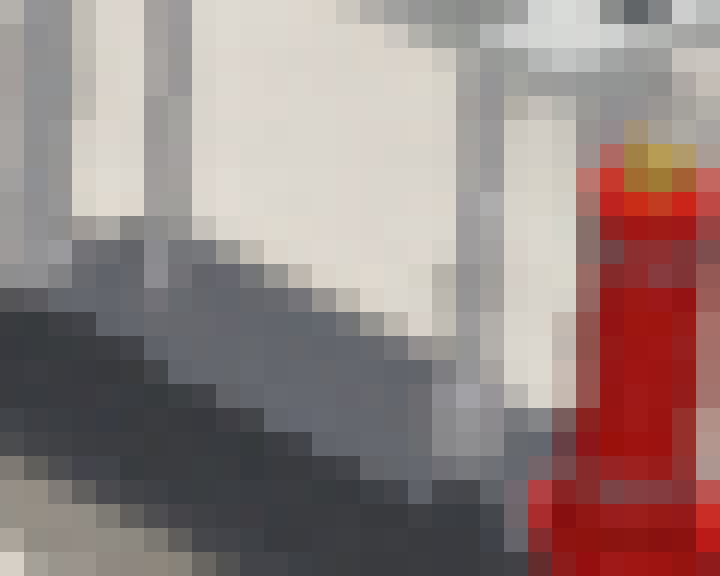

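The native pixels show the coping (about 4 px wide) at the foot of the right-hand stem, crop (465,410). The left rod ends plain at (155,270). So the target is the stem near (0.682, -0.004). I'll now refine the port, yaw and stem axis.

```bash
cat > refine.py <<'E'
from h import *
from scipy.optimize import least_squares as ls
def inl(pts,c,r): return pts[np.linalg.norm(pts[:,:2]-c,axis=1)<r]
for n in ['top','scene']:
  P=[cam(n) for _ in range(6)]; p=P[0]
  w=np.concatenate([cloud(q).reshape(-1,3) for q in P]); w=w[~np.isnan(w[:,0])]
  g=lambda a,b:w[(w[:,2]>a)&(w[:,2]<b)]
  q=inl(g(.1205,.128),[.607,-.256],.026)
  f=ls(lambda c:np.maximum(0,abs(np.hypot(*(q[:,:2]-c).T)-.018)-.002),[.607,-.256],loss='soft_l1',f_scale=.001); print(n,'rim',len(q),f.x)
  # lid rectangle: soft fit
  q=inl(g(.113,.1185),[.578,-.248],.11)
  r=cv2.minAreaRect((q[:,:2]*1000).astype(np.float32)); print('lid',r)
  a=np.deg2rad(-15)
  for k in range(3):
    ex=np.array([np.cos(a),np.sin(a)]); ey=np.array([-ex[1],ex[0]]); d=q[:,:2]-[.578,-.248]; u=d@ex; v=d@ey
    # left/right edges: per-u-bin extremes
    L=[]
    for b in np.arange(-.05,.05,.01):
        s=(u>b)&(u<b+.01)
        if s.sum()>20: L.append((b+.005,np.percentile(v[s],2),np.percentile(v[s],98)))
    L=np.array(L); s1=np.polyfit(L[:,0],L[:,1],1)[0]; s2=np.polyfit(L[:,0],L[:,2],1)[0]; a+=np.median([s1,s2])
  print('yaw',np.rad2deg(a),np.rad2deg([s1,s2]),'v edges',L[:,1].mean(),L[:,2].mean(),'u',np.percentile(u,[1,99]))
  for s in ([.682,-.004],[.699,.053]):
    q=inl(g(.117,.145),s,.016); 
    f=ls(lambda c:np.hypot(*(q[:,:2]-c).T)-.009,s,loss='soft_l1',f_scale=.001); print('stem',len(q),f.x)
  q=inl(g(.126,.2),[.497,-.226],.045); d=(q-np.array([.507,-.229,.119])); ex=np.array([.966,-.259])
  q2=q[(d[:,:2]@ex<.01)]; print('hasp slope',np.polyfit(q2[:,2]-.119,(q2[:,:2]-[.507,-.229])@ex,1),q2[:,2].max(),((q2[:,:2]-[.507,-.229])@np.array([.259,.966])).mean())
E
python3 refine.py
```

```text
top rim 291 [ 0.60550588 -0.2555713 ]
lid ((576.5003662109375, -247.1363067626953), (121.07282257080078, 152.44659423828125), 74.7471694946289)
yaw -15.550705572913234 [-0.43945695  0.45227192] v edges -0.05732038788059348 0.05722350948201488 u [-0.06900483  0.07120738]
stem 111 [ 0.6835604  -0.00359857]
stem 104 [0.70030908 0.05394878]
hasp slope [-2.03398528e-01  1.03837970e-04] 0.1960359066036868 0.0028767193886560256
scene rim 259 [ 0.60176528 -0.25663976]
lid ((573.8203125, -247.96316528320312), (124.53556060791016, 156.0594940185547), 73.36516571044922)
yaw -14.954739757861494 [-0.58305504  0.58287089] v edges -0.06010159190397611 0.05139230910560011 u [-0.07686949  0.06877275]
stem 260 [ 0.68140322 -0.00379181]
stem 281 [0.69790996 0.05353963]
hasp slope [-0.17816169 -0.00324758] 0.19449859042463064 -0.0017404620108414284
```

Call:
arm_command:
  slide:
    - [5,-2,0]
    - [11,-4.5,0]
    - [17,-7,0]
    - [22.5,-9.2,0]
    - [27.5,-11.3,0]
  spin: [7,14,21,28,33.7]
  jaw: 0

```text
clock: 2.68
eef_pos: [0.3845, -0.279, 0.2503]
tool_rot: [0.991, -0.135, 0.0, 0.0]
ft_force: [0.8, -1.4, -0.2]
grip_width: -0.0001
grasp_force: 0.0
```

Call:
arm_command:
  slide:
    - [2.5,-4,0]
    - [5.3,-8,0]
    - [5.3,-8,3]
    - [5.3,-8,5.5]
    - [5.3,-8,6.7]
  spin: [0,0,0,0,0]

```text
clock: 3.3
eef_pos: [0.4546, -0.2168, 0.1816]
tool_rot: [0.991, -0.133, -0.001, -0.0]
ft_force: [-0.1, -0.2, 0.2]
grip_width: -0.0001
grasp_force: 0.0
```

```bash
python3 - <<'E'
from h import *
o=get_obs();print(o['eef_pos'],o['tool_rot'],o['joint_pos'])
p=cam('scene'); save(p,'s3.png',(290,150,390,250),7)
E
```

```text
[ 0.45462771 -0.21681967  0.181568  ] [ 9.91108470e-01 -1.33050847e-01 -1.15517877e-03 -3.71985153e-04] [-4.45011211e-01  2.90332985e-01 -1.11147001e-01  1.17174353e+00
 -8.40787028e-08  2.96347477e+00]
```

View pics/s3.png

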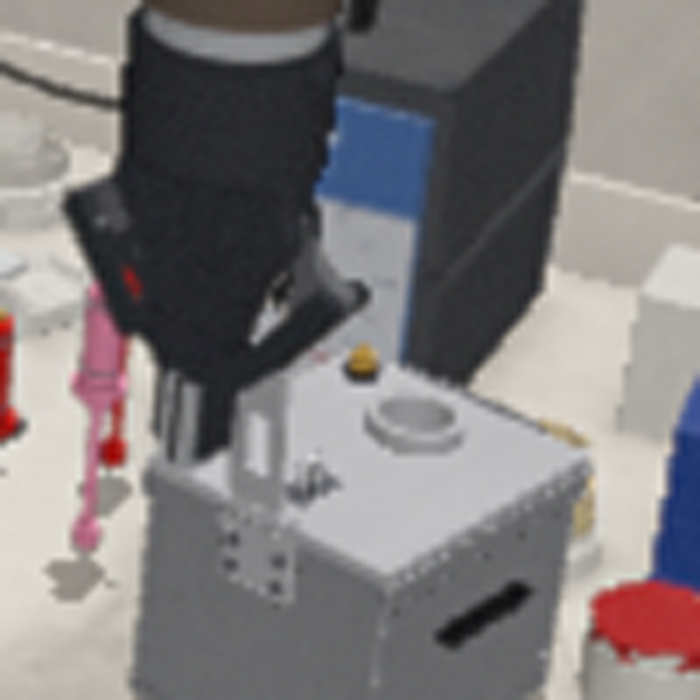

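Call:
arm_command:
  slide:
    - [1.2,0,0]
    - [2.2,0,0]
    - [3.0,0,0]
    - [3.8,0,0]
    - [4.6,0,0]
  spin: [0,0,0,0,0]

```text
clock: 3.98
eef_pos: [0.5002, -0.2298, 0.1831]
tool_rot: [0.991, -0.133, 0.0, 0.0]
ft_force: [-0.8, -0.4, -0.4]
grip_width: 0.0001
grasp_force: 0.3
```

Call:
arm_command:
  slide:
    - [1.2,0,0]
    - [2.6,0,0.2]
    - [3.8,0,0.9]
    - [4.7,0,2.0]
    - [5.3,0,3.1]
  spin: [0,0,0,0,0]

```text
clock: 4.6
eef_pos: [0.5511, -0.2436, 0.1507]
tool_rot: [0.991, -0.133, -0.0, -0.0]
ft_force: [-1.5, 0.6, 0.3]
grip_width: -0.0001
grasp_force: 0.2
```

Call:
arm_command:
  slide:
    - [0.3,0,0.4]
    - [0.4,0,0.8]
    - [0.4,0,1.1]
    - [0.4,0,1.2]
    - [0.4,0,1.3]
  spin: [0,0,0,0,0]

```text
clock: 5.22
eef_pos: [0.5547, -0.2446, 0.1394]
tool_rot: [0.991, -0.133, 0.0, 0.0]
ft_force: [0.6, 0.6, 0.7]
grip_width: -0.0001
grasp_force: 0.2
```

Call:
arm_command:
  slide:
    - [0,0,0.1]
    - [0,0,0.15]
    - [0,0,0.2]
    - [0,0,0.25]
    - [0,0,0.25]
  spin: [0,0,0,0,0]

```text
clock: 5.85
eef_pos: [0.5547, -0.2447, 0.1389]
tool_rot: [0.991, -0.133, 0.001, 0.0]
ft_force: [-2.8, 0.8, 9.6]
grip_width: -0.0001
grasp_force: 5.3
```

Call:
arm_command:
  slide:
    - [0,0,-3]
    - [0,0,-8]
    - [0,0,-13]
    - [0,0,-13]
    - [0,0,-13]
  spin: [0,0,-10,-20,-30]
  jaw: 4

```text
clock: 6.48
eef_pos: [0.5549, -0.2448, 0.2677]
tool_rot: [0.991, 0.131, 0.001, 0.001]
ft_force: [0.3, 0.4, -0.4]
grip_width: 0.0395
grasp_force: 0.0
```

```bash
python3 - <<'E'
from h import *
o=get_obs();print(o['eef_pos'],o['tool_rot'])
p=cam('scene'); save(p,'s4.png',(290,170,390,250),7)
w=cloud(p).reshape(-1,3); d=w-np.array([.5038,-.2287,0]); u=d[:,0]*.9636-d[:,1]*.267; v=d[:,0]*.267+d[:,1]*.9636
for a in range(-5,80,7):
    m=(abs(v)<.011)&(u>a/1e3)&(u<(a+7)/1e3)&(w[:,2]>.1); print(a,m.sum(),np.round(np.percentile(w[m,2],[10,50,90]),4) if m.any() else '')
E
```

```text
[ 0.55491911 -0.24480359  0.26772953] [9.91435320e-01 1.30593507e-01 9.65061824e-04 6.40652380e-04]
-5 29 [0.1098 0.1198 0.6179]
2 144 [0.1106 0.5497 0.5872]
9 372 [0.3949 0.5259 0.6014]
16 255 [0.3898 0.4483 0.4962]
23 86 [0.1203 0.331  0.3552]
30 74 [0.1236 0.3378 0.3633]
37 79 [0.1203 0.3411 0.3627]
44 21 [0.1186 0.3215 0.3361]
51 10 [0.1189 0.1202 0.1213]
58 13 [0.1185 0.1196 0.1215]
65 15 [0.1182 0.1215 0.1261]
72 9 [0.1161 0.1233 0.1248]
79 8 [0.116  0.1203 0.1222]
```

View pics/s4.png

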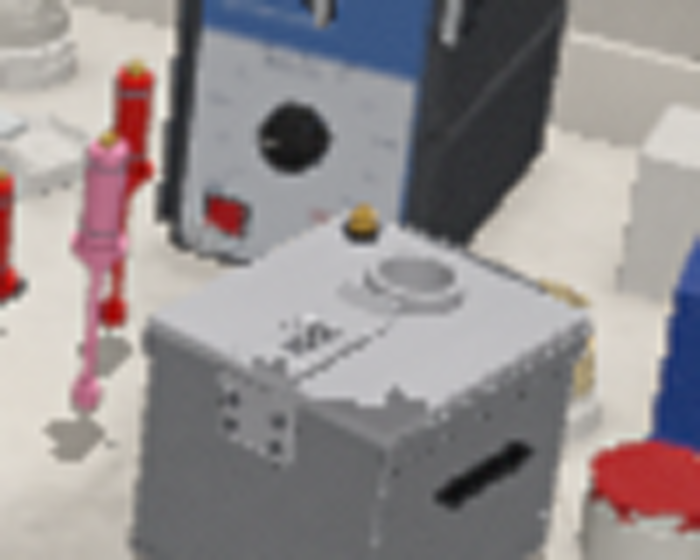

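Call:
arm_command:
  slide:
    - [3.7,-4,-0.5]
    - [7.4,-8,-1]
    - [11.1,-12,-1]
    - [14.8,-16,-1]
    - [18.6,-20,-1]
  spin: [-10,-20,-30,-40,-50]

```text
clock: 7.15
eef_pos: [0.6844, -0.0025, 0.2765]
tool_rot: [0.844, 0.536, -0.0, 0.0]
ft_force: [0.4, -0.2, 0.5]
grip_width: 0.04
grasp_force: 0.0
```

```bash
python3 refine.py | grep -E "stem|rim"; python3 -c "
from h import *
o=get_obs();print(o['eef_pos'],o['tool_rot'],o['joint_pos'])"
```

```text
top rim 282 [ 0.605753   -0.25565582]
stem 0 [ 0.682 -0.004]
stem 2 [0.70085513 0.05372101]
scene rim 263 [ 0.60188873 -0.25634089]
stem 260 [ 0.68127971 -0.00400053]
stem 273 [0.69858053 0.05363926]
[ 0.68359936 -0.0051633   0.27700019] [8.45420588e-01 5.34101082e-01 1.91504951e-04 1.66743388e-04] [-7.52230306e-03  6.35398610e-01  6.80081164e-01  1.61497639e+00
 -7.35928356e-05  2.00718207e+00]Traceback (most recent call last):
  File "refine.py", line 27, in <module>
    q2=q[(d[:,:2]@ex<.01)]; print('hasp slope',np.polyfit(q2[:,2]-.119,(q2[:,:2]-[.507,-.229])@ex,1),q2[:,2].max(),((q2[:,:2]-[.507,-.229])@np.array([.259,.966])).mean())
                                               ~~~~~~~~~~^^^^^^^^^^^^^^^^^^^^^^^^^^^^^^^^^^^^^^^^^^^
    raise TypeError("expected non-empty vector for x")
TypeError: expected non-empty vector for x
```

Call:
arm_command:
  slide:
    - [0.1,-0.15,0]
    - [0.1,-0.15,2]
    - [0.1,-0.15,4.5]
    - [0.1,-0.15,7]
    - [0.1,-0.15,9]
  spin: [-9.5,-9.5,-9.5,-9.5,-9.5]

```text
clock: 8.38
eef_pos: [0.6824, -0.003, 0.1856]
tool_rot: [0.798, 0.603, -0.0, -0.0]
ft_force: [-0.4, 0.3, -0.0]
grip_width: 0.0401
grasp_force: 0.0
```

Call:
arm_command:
  slide:
    - [0,0,1.5]
    - [0,0,3]
    - [0,0,4.5]
    - [0,0,5.7]
    - [0,0,6]
  spin: [0,0,0,0,0]

```text
clock: 9.0
eef_pos: [0.6823, -0.0024, 0.1252]
tool_rot: [0.798, 0.603, -0.001, -0.001]
ft_force: [-0.1, -0.8, -0.3]
grip_width: 0.0401
grasp_force: 0.0
```

Call:
arm_command:
  slide:
    - [0,0,0]
    - [0,0,0]
    - [0,0,0]
    - [0,0,0]
    - [0,0,0]
  spin: [0,0,0,0,0]
  jaw: 1

```text
clock: 9.62
eef_pos: [0.6832, -0.0024, 0.127]
tool_rot: [0.798, 0.603, 0.0, 0.0]
ft_force: [0.7, -0.4, 1.4]
grip_width: 0.0167
grasp_force: 58.4
```

Call:
arm_command:
  slide:
    - [0,0,-2]
    - [0,0,-5]
    - [0,0,-8.5]
    - [0,0,-12]
    - [0,0,-15]
  spin: [0,0,0,0,0]

```text
clock: 10.25
eef_pos: [0.6829, -0.0025, 0.278]
tool_rot: [0.798, 0.603, 0.0, 0.0]
ft_force: [0.5, -0.1, -0.7]
grip_width: 0.0164
grasp_force: 58.6
```

```bash
cat > held.py <<'E'
from h import *
from scipy.optimize import least_squares as ls
o=get_obs(); e=np.array(o['eef_pos']); print('tcp',np.round(e,4),R.from_quat(o['tool_rot']).as_matrix().round(3).tolist(),o['grasp_force'],o['clock'])
P=[cam('scene') for _ in range(4)]; p=P[0]
w=np.concatenate([cloud(q).reshape(-1,3) for q in P]); w=w[~np.isnan(w[:,0])]
m=(np.hypot(*(w[:,:2]-e[:2]).T)<.025)&(w[:,2]>e[2]-.125)&(w[:,2]<e[2]-.03)
q=w[m]; print(len(q))
v=(e[:2]-(-p['Rm'].T@p['t'])[:2]); v/=np.linalg.norm(v); s=np.array([v[1],-v[0]])
# axis lateral profile vs height below tcp (side = to camera's right)
for a in np.arange(-.125,-.03,.01):
    k=q[(q[:,2]-e[2]>a)&(q[:,2]-e[2]<a+.01)]
    if len(k)>3:
        l=(k[:,:2]-e[:2])@s; d=(k[:,:2]-e[:2])@v; print(round(a,3),len(k),'side mid %.4f width %.4f  depth med %.4f'%((np.percentile(l,3)+np.percentile(l,97))/2,np.ptp(np.percentile(l,[3,97])),np.median(d)))
E
python3 held.py; python3 - <<'E'
from h import *
p=cam('scene'); e=get_obs()['eef_pos']; u,v=map(int,proj(p,[e[0],e[1],e[2]-.05])); save(p,'s5.png',(u-40,v-35,u+50,v+50),7)
E
```

```text
tcp [ 0.6829 -0.0025  0.278 ] [[0.273, 0.962, 0.001], [0.962, -0.273, 0.0], [0.0, 0.001, -1.0]] 58.639917969703674 10.25
230
-0.115 13 side mid 0.0009 width 0.0098  depth med -0.0057
-0.105 57 side mid 0.0020 width 0.0127  depth med -0.0038
-0.095 23 side mid 0.0015 width 0.0065  depth med -0.0037
-0.085 19 side mid 0.0018 width 0.0048  depth med -0.0020
-0.075 27 side mid 0.0018 width 0.0036  depth med -0.0038
-0.065 23 side mid 0.0012 width 0.0035  depth med -0.0031
-0.055 23 side mid 0.0007 width 0.0036  depth med -0.0015
-0.045 20 side mid 0.0016 width 0.0062  depth med -0.0054
-0.035 25 side mid 0.0001 width 0.0182  depth med -0.0074
```

View pics/s5.png

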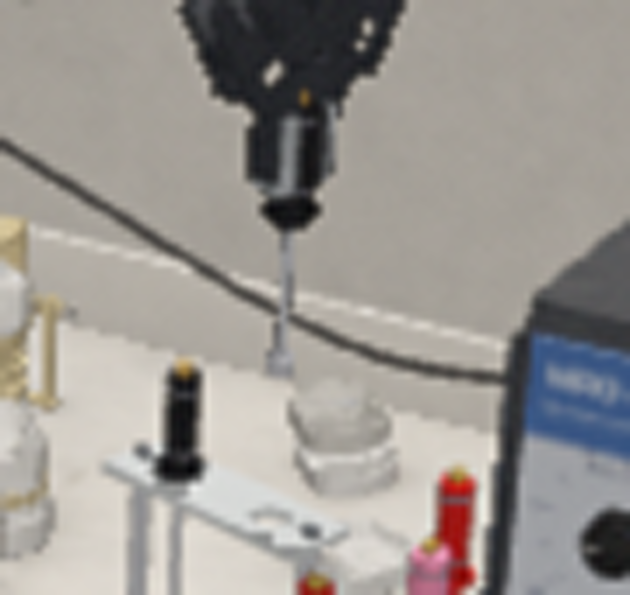

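Call:
arm_command:
  slide:
    - [-2,0,-2.5]
    - [-6,-0.2,-3]
    - [-11,-0.3,-3]
    - [-16,-0.5,-3]
    - [-20,-0.6,-3]
  spin: [0,0,0,0,0]

```text
clock: 11.12
eef_pos: [0.6211, -0.1948, 0.304]
tool_rot: [0.798, 0.603, -0.001, -0.002]
ft_force: [0.9, 0.1, -0.6]
grip_width: 0.0166
grasp_force: 58.7
```

Call:
arm_command:
  slide:
    - [-2.5,0,0]
    - [-4.5,-0.1,0]
    - [-5.9,-0.1,0]
    - [-6.4,-0.1,0]
    - [-6.4,-0.1,0]
  spin: [0,0,0,0,0]

```text
clock: 11.75
eef_pos: [0.6044, -0.2542, 0.3063]
tool_rot: [0.798, 0.603, 0.0, -0.0]
ft_force: [-0.1, 1.0, 0.6]
grip_width: 0.0167
grasp_force: 58.7
```

```bash
cat > rel.py <<'E'
from h import *
from scipy.optimize import least_squares as ls
o=get_obs(); e=np.array(o['eef_pos']); g0=e[2]
print('tcp',np.round(e,4),o['tool_rot'],o['ft_force'])
for n in ['scene','top']:
  P=[cam(n) for _ in range(4)]; w=np.concatenate([cloud(q).reshape(-1,3) for q in P]); w=w[~np.isnan(w[:,0])]
  near=np.hypot(*(w[:,:2]-[.6038,-.2557]).T)<.026
  q=w[near&(w[:,2]>.1205)&(w[:,2]<.128)]
  if len(q)>20:
    f=ls(lambda c:np.maximum(0,abs(np.hypot(*(q[:,:2]-c).T)-.018)-.002),[.604,-.256],loss='soft_l1',f_scale=.001); print(n,'rim',len(q),f.x.round(4))
  ne=np.hypot(*(w[:,:2]-e[:2]).T)<.02
  for nm,a,b,r in [('coping',-.108,-.099,.0068),('rod',-.093,-.045,.003),('rodlow',-.093,-.07,.003),('rodtop',-.065,-.045,.003)]:
    q=w[ne&(w[:,2]>max(e[2]+a,.13))&(w[:,2]<e[2]+b)]
    if len(q)>8:
      f=ls(lambda c:np.hypot(*(q[:,:2]-c).T)-r,e[:2]-.003,loss='soft_l1',f_scale=.001); print(n,nm,len(q),f.x.round(4),q[:,2].min().round(4))
E
python3 rel.py
```

```text
tcp [ 0.6044 -0.2542  0.3063] [ 7.97583296e-01  6.03208794e-01  8.73159905e-05 -1.71176641e-04] [-0.1421608   1.01820783  0.60464704]
scene rim 177 [ 0.6016 -0.2569]
scene coping 63 [ 0.6029 -0.2559] 0.1985
scene rod 140 [ 0.6015 -0.2556] 0.2135
scene rodlow 62 [ 0.6007 -0.2566] 0.2135
scene rodtop 59 [ 0.6018 -0.2554] 0.2416
top rim 199 [ 0.6053 -0.2557]
top coping 33 [ 0.6056 -0.2555] 0.2005
top rod 45 [ 0.6049 -0.2552] 0.2139
top rodlow 28 [ 0.6047 -0.2551] 0.2139
top rodtop 9 [ 0.6051 -0.2552] 0.2431
```

Call:
arm_command:
  slide:
    - [-0.1,0,0.5]
    - [-0.1,0,1.8]
    - [-0.1,0,3.2]
    - [-0.1,0,4.6]
    - [-0.1,0,5.5]
  spin: [0,0,0,0,0]

```text
clock: 12.78
eef_pos: [0.6034, -0.2553, 0.2497]
tool_rot: [0.798, 0.603, -0.001, -0.001]
ft_force: [0.8, -0.7, -0.1]
grip_width: 0.0166
grasp_force: 58.7
```

```bash
python3 rel.py
```

```text
tcp [ 0.6034 -0.2553  0.2497] [ 7.97696878e-01  6.03057664e-01 -5.29784950e-04 -9.29466900e-04] [ 0.81771536 -0.728526   -0.06090557]
scene rim 177 [ 0.6017 -0.2568]
scene coping 64 [ 0.602  -0.2566] 0.1423
scene rod 139 [ 0.6002 -0.2575] 0.1573
scene rodlow 63 [ 0.6007 -0.2576] 0.1573
scene rodtop 61 [ 0.6    -0.2563] 0.1849
top rim 194 [ 0.6055 -0.2555]
top coping 15 [ 0.6044 -0.2584] 0.1457
top rod 37 [ 0.6009 -0.2564] 0.1575
top rodlow 21 [ 0.6009 -0.2561] 0.1575
top rodtop 9 [ 0.6033 -0.2571] 0.1854
```

Call:
arm_command:
  slide:
    - [0,0.1,1]
    - [0,0.1,2.3]
    - [0,0.1,3.6]
    - [0,0.1,4.6]
    - [0,0.1,5.2]
  spin: [0,0,0,0,0]

```text
clock: 13.8
eef_pos: [0.6045, -0.2556, 0.1983]
tool_rot: [0.798, 0.603, -0.0, -0.001]
ft_force: [0.8, -0.1, -0.1]
grip_width: 0.0167
grasp_force: 58.7
```

Call:
arm_command:
  slide:
    - [0,0,0.8]
    - [0,0,1.4]
    - [0,0,1.7]
    - [0,0,1.7]
    - [0,0,1.7]
  spin: [0,0,0,0,0]

```text
clock: 14.42
eef_pos: [0.6051, -0.2558, 0.1829]
tool_rot: [0.798, 0.603, 0.0, 0.0]
ft_force: [-0.7, -0.6, -0.6]
grip_width: 0.0166
grasp_force: 58.7
```

```bash
python3 rel.py; python3 - <<'E'
from h import *
o=get_obs(); e=np.array(o['eef_pos'])
P=[cam('scene') for _ in range(4)]; p=P[0]
w=np.concatenate([cloud(q).reshape(-1,3) for q in P]); w=w[~np.isnan(w[:,0])]
w=w[(np.hypot(*(w[:,:2]-[.602,-.2565]).T)<.018)&(w[:,2]>.128)&(w[:,2]<.17)]
# collar: radius profile by height
for a in np.arange(.130,.170,.003):
    k=w[(w[:,2]>=a)&(w[:,2]<a+.003)]; print(a.round(3),len(k), np.round(np.percentile(np.hypot(*(k[:,:2]-[.602,-.2565]).T),80),4) if len(k) else '')
save(p,'s6.png',(310,140,400,230),8)
E
```

```text
tcp [ 0.6051 -0.2558  0.1829] [7.97690790e-01 6.03066590e-01 1.66397963e-04 2.52301833e-04] [-0.65933335 -0.64855467 -0.63488148]
scene rim 178 [ 0.6008 -0.2556]
scene rod 19 [ 0.5996 -0.2583] 0.1301
scene rodtop 19 [ 0.5996 -0.2583] 0.1301
top rim 115 [ 0.6055 -0.2555]
0.13 9 0.0037
0.133 6 0.0045
0.136 11 0.0032
0.139 8 0.0044
0.142 5 0.0055
0.145 15 0.0096
0.148 16 0.0124
0.151 38 0.0129
0.154 54 0.0133
0.157 30 0.0111
0.16 19 0.0125
0.163 23 0.0153
0.166 33 0.0163
0.169 9 0.0165
```

View pics/s6.png

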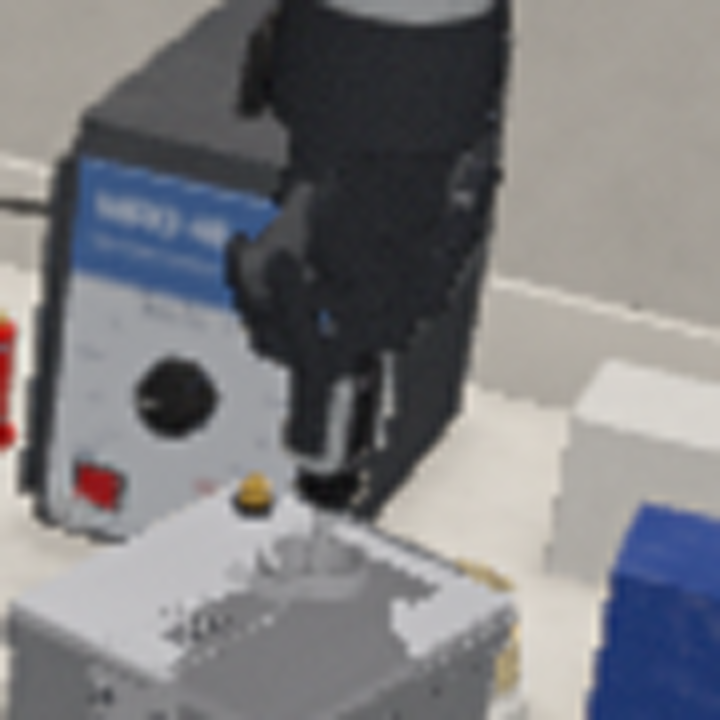

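Call:
arm_command:
  slide:
    - [0,-0.05,0.05]
    - [0,-0.05,0.1]
    - [0,-0.05,0.15]
    - [0,-0.05,0.15]
    - [0,-0.05,0.15]
  spin: [0,0,0,0,0]

```text
clock: 15.65
eef_pos: [0.6044, -0.2556, 0.181]
tool_rot: [0.798, 0.603, 0.0, -0.0]
ft_force: [0.4, -0.7, -0.8]
grip_width: 0.0168
grasp_force: 58.7
```

Call:
arm_command:
  slide:
    - [0,0,0]
    - [0,0,0]
    - [0,0,0]
    - [0,0,0]
    - [0,0,0]
  spin: [0,0,0,0,0]

```text
clock: 16.27
eef_pos: [0.6044, -0.2556, 0.181]
tool_rot: [0.798, 0.603, 0.0, 0.0]
ft_force: [-0.2, -0.0, -0.8]
grip_width: 0.0168
grasp_force: 58.7
```

```bash
python3 -c "
from workcell import *
o=get_obs();print(o['eef_pos'],o['joint_vel'],o['ft_force'],o['grasp_force']); print(job_done())"
```

```text
[ 0.6044147  -0.25564672  0.18103281] [ 1.39602696e-03  2.82779633e-04  9.01166216e-04 -1.11717642e-03
  4.26444773e-04 -3.44540812e-05] [-0.17047926 -0.00479826 -0.83473154] 58.66820275783539
the job is handed in; nothing more can be done
None
```

I handed the job in at about 16 s: the hasp is flat over the staple, and the arm is still holding the coping stem upright in the tube, centred to within about 1–2 mm, with its collar about 2.5 cm above the rim and no sign of contact with the cell in the force readings.

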